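# Hold the sprung lid of a drying chamber at its set vent angle

### The job

Vent the small white drying chamber. First take the bottle off its sprung lid and stand it upright on the square drip tray beside the chamber, while the lid stays shut; then lift the lid, which has a knob at its front, until the lid lies at the same angle as the pointer arm set on the chamber's left side, and finish while still holding it there, because the spring shuts it when let go. Do not topple the bottle, do not shift the pointer, and leave the beaker, the timer and the tube rack where they are.

Things in the scene. Friction and masses are not known exactly. Their poses are not given: they have to be found in the camera images.
- chamber: Fixed white open box with a grey lid, 180 (x) x 200 (y) x 60 mm high. Origin: centre of its underside; z up, -x is its front (knob side, towards the robot), +y its left, where the scale strap and pointer are.
- lid (a joint): Angle of the lid in rad: 0 shut (level), grows as its front edge rises, stop at 1.2. Spring hinge: about 0.7 N m in all (spring and weight) shut to 1.0 N m at 0.6 rad pull it shut, i.e. 4 to 6.5 N at the knob. The lid is a 186 x 200 x 10 mm grey painted slab, its flat top 71 mm above the worktop when shut.
- lid_hinge (a point): Point on the lid's hinge axis, mid-width. The axis runs along the chamber's y, at chamber x = +90 mm, z = 65 mm.
- lid_knob (a point): Centre of the lid's knob, an upright black disc 30 mm in diameter and 14 mm thick (its flat faces look to the chamber's +y and -y) on a 12 mm stem, fixed to the lid 165 mm in front of the hinge axis and 40 mm above it when shut, 34 mm above the lid's top. Pinch it across the flat faces; it moves on the arc of the lid and its own axes turn with the lid.
- pointer (a joint): Angle of the pointer arm in rad, same zero and direction as the lid: the lid angle to hold, somewhere from 0.3 to 0.6. Held by friction; not to be moved.
- pointer_tip (a point): Tip of the pointer arm, a flat steel bar 6 mm thick and 12 mm tall that turns about the lid's hinge axis in the plane 118 mm to the chamber's left of its middle (15 mm clear of the lid); the tip is 186 mm from the axis. Its axes turn with it: parallel to the lid's when the lid is at the marked angle.
- bottle: Loose white round plastic bottle with a blue screw cap, body 52 mm in diameter, 126 mm tall, about 0.15 kg (varies), standing upright on the lid. Origin: centre of its underside, z up. The body is straight from about 5 to 84 mm above its underside, the cap is 31 mm in diameter from 110 to 126 mm. It may lean by 2 degrees where it stands.
- tray: Fixed square steel drip tray, 130 x 130 mm, rim 12 mm high, wall and floor 4 mm thick. Origin: centre of its underside.
- beaker: Loose clear glass beaker, 54 mm in diameter, 70 mm tall, a bystander. Origin: centre of its underside.
- timer: Loose white bench timer, 58 x 66 x 17 mm, a bystander. Origin: centre of its underside.
- rack: Loose orange tube rack with small tubes, 68 x 170 x 45 mm, a bystander. Origin: centre of its underside.
Not all that is in view belongs to the job. Leave any red look-alike of the bottle alone.

How it is judged:
On the way:
1. the bottle stands upright on the drip tray, let go, with the lid still shut (x of bottle in the frame of tray between -0.045 and 0.045 m and y of bottle in the frame of tray between -0.045 and 0.045 m and z of bottle in the frame of tray below 0.012 m and angle between bottle's own z axis and vertical below 0.15 rad and linear speed of bottle below 0.03 m/s and contact force between bottle and tray above 0.3 N and contact force between bottle and the arm below 0.05 N and contact force between bottle and the fingers below 0.05 N and value of joint lid below 0.05 rad), for 0.2 s.
At the end, for the whole second after the job is handed in: The fingers hold the lid (over 2 N), still, within 0.07 rad of the pointer's angle; pointer tip within 8 mm of its start; the bottle stands upright (0.15 rad), untouched and at rest on the tray's floor, at most 45 mm from its middle along either side (angle between the x axis of lid_knob and the x axis of pointer_tip, either way round below 0.07 rad and value of joint lid above 0.2 rad and velocity of joint lid between -0.05 and 0.05 rad/s and contact force between the fingers and chamber above 2 N and distance of pointer_tip from where it was at the start of the episode below 0.008 m and x of bottle in the frame of tray between -0.045 and 0.045 m and y of bottle in the frame of tray between -0.045 and 0.045 m and z of bottle in the frame of tray below 0.012 m and angle between bottle's own z axis and vertical below 0.15 rad and linear speed of bottle below 0.03 m/s and contact force between bottle and tray above 0.3 N and contact force between bottle and the arm below 0.05 N and contact force between bottle and the fingers below 0.05 N); the arm keeps its last pose, push and grip.
It fails at once if the bottle topples (angle between bottle's own z axis and vertical above 0.6 rad).
It fails at once if the pointer is shifted (distance of pointer_tip from where it was at the start of the episode above 0.012 m).
It fails at once if the beaker is displaced by more than 25 mm or tipped (distance of beaker from where it was at the start of the episode above 0.025 m or angle between beaker's own z axis and vertical above 0.35 rad).
It fails at once if the timer is displaced by more than 25 mm or tipped (distance of timer from where it was at the start of the episode above 0.025 m or angle between timer's own z axis and vertical above 0.35 rad).
It fails at once if the tube rack is displaced by more than 25 mm or tipped (distance of rack from where it was at the start of the episode above 0.025 m or angle between rack's own z axis and vertical above 0.35 rad).
It also fails if it takes over 54 s, if anything falls off the work surface, if the arm or the gripper's body presses on something with over 40 N, if the wrist force passes 120 N, or if a joint passes its speed limit or range.

### The arm

A 6-joint arm with a two-finger parallel gripper is mounted at the origin on a cart in front of the work surface, level with it; the furniture and walls round the work are solid. World frame = base frame: x ahead of the robot, y to its left, z up, the work surface at z = 0. Lengths are in m, angles in rad, forces in N, time in s.
With the tool pointing down it reaches from about 0.35 to 1 m from the base axis. Payload 7.1 kg.
Tool frame: the origin (TCP) lies midway between the tips of the shut fingers; the grasp point (between the pads) lies 19 mm behind it; z points along the fingers, y is the line along which they close (so a half turn about z gives the same grasp; the last joint's range is limited). The gripper opens to 85 mm and grips with 20 to 120 N. Pads are 22 mm wide; open, the fingers measure 114 mm over their backs; the gripper's body (76 mm by 85 mm) begins 54 mm behind the grasp point. The pads swing forward as they close: fully open they stand 13 mm farther back than shut.
Start: joints at [1.095, 0.423, 1.63, -0, 1.089, -0.019], TCP at [0.276, 0.561, 0.207] pointing down, gripper open.
Joint ranges: [-3, 3], [-0.9, 2.11], [0.09, 2.58], [-1.31, 4.45], [0.11, 2.69], [-2.54, 2.54]. Speed limits (rad/s): [2.39, 2.39, 3.01, 3.14, 3.14, 3.14].

### API

Orientations are given as a 3x3 rotation matrix whose columns are the frame's x, y, z axes.
In Python, from workcell import bot, imaging gives the robot as it stands.
- The arm moves only by the tool move_arm, never from a script. Its argument "moves" is text: rows parted by semicolons, each of 5 numbers parted by spaces: the shift along the tool's x, y, z in units of 40 mm (1.0 is 40 mm), then the turn about the tool's z in degrees, then the finger opening in mm, from 0 to 85.4. A call has 1 to 12 rows; each row shifts and turns the commanded pose from where the row before left it, along the tool's axes as they then stand; what a row does not reach is not made up. A row lasts 1/12 s, in which the tool goes at most 41.7 mm and 7.16 degrees, less where a joint would pass 70% of its speed; a pose out of reach is approached as far as the arm can. A call is refused whole if a number of a shift passes 1 or a number of a turn 7.16, either way. A call with a gripper value outside its range is refused whole. The fingers move at their own pace and stop on an object; "grip_force" is the grip in N (left out, the last holds). Time passes only in rows, so rows that do not move let the fingers close. It gives the time, the measured TCP pose, the force, the opening and the grip force at its end, in the units of the state.
- bot.get_obs(): the state, without advancing time (a new reading comes with each control period).
- imaging.snapshot(name): name is "scene" or "top"; returns a dict with "image" (420x560x3 uint8, red, green, blue), "fx", "fy", "cx", "cy" (pixels), "world_from_camera" (4x4, takes a point from camera to world coordinates). Camera axes: x right, y down, z forward; pixel columns grow to the right and rows downward; lengths in m; the calibration is good to about 2 mm. A picture is of the moment at which its call begins. There is no depth.
- bot.hand_in(): hands the job in; it is judged then, once.
The state is a dict: "clock": time; "qpos": joint angles; "dq": joint speeds; "joint_torque": joint torques, N m; "eef_pos": TCP position; "tcp_rot": TCP orientation; "ft_force": force on the tool from outside, world axes, zero at the start; "moment": the same for the moment, N m; "gripper_width": opening from 0.0 (shut) to 1.0 (fully open); "grip_force": force on a finger pad.
Only numpy, scipy, OpenCV 4.12 (cv2) and the standard library are available. Lean on these libraries where they do the work, as an engineer would, in place of code of your own. Each camera call takes 0.05 s, during which the arm holds its last target. There are 200 camera calls.

## Working session

There is one attempt and no reset: what is moved stays moved. The work goes in short steps, Python scripts to look and compute and a tool call to move; the robot and the scene stay as the last step left them, time stands still between calls to the robot, and variables do not carry over. Pictures are saved under pics/ and viewed, at most 10 in all, crops included, and the job is handed in when it is done.

Besides the shell and the picture viewer there is one more tool, called after "Request:" in YAML: its name, and indented under it one key for each argument. move_arm: Moves the arm, as the interface text tells. Its arguments: {"type":"object","properties":{"moves":{"type":"string"},"grip_force":{"type":"number"}},"required":["moves"]}

```bash
mkdir -p pics; python3 - <<'E'
from workcell import bot, imaging
import cv2,pickle
for n in("scene","top"):
    s=imaging.snapshot(n); pickle.dump(s,open(n+".pkl","wb")); cv2.imwrite(f"pics/{n}0.png",s["image"][:,:,::-1])
    print(n,s["fx"],s["fy"],s["cx"],s["cy"]);print(s["world_from_camera"].round(4))
o=bot.get_obs();print(o["eef_pos"],o["tcp_rot"],o["clock"],o["gripper_width"])
E
```

```text
scene 540.1167853896517 540.1167853896517 278.69833417253835 216.19952953824304
[[ 0.7762 -0.3278  0.5386 -0.1722]
 [-0.6304 -0.3845  0.6744 -0.9609]
 [-0.014  -0.863  -0.5051  0.8003]
 [ 0.      0.      0.      1.    ]]
top 428.0591573618956 428.0591573618956 280.78884795378167 205.9975912386848
[[ 0.0186 -0.9964  0.0822  0.4565]
 [-0.9998 -0.0176  0.0129 -0.0305]
 [-0.0114 -0.0824 -0.9965  1.3223]
 [ 0.      0.      0.      1.    ]]
[0.27539813 0.56046636 0.20599524] [[-8.97479851e-01  4.41054986e-01 -6.45660081e-04]
 [ 4.41055458e-01  8.97478993e-01 -1.24108162e-03]
 [ 3.20811237e-05 -1.39861765e-03 -9.99999021e-01]] 0.1 0.998744211994394
```

View pics/scene0.png

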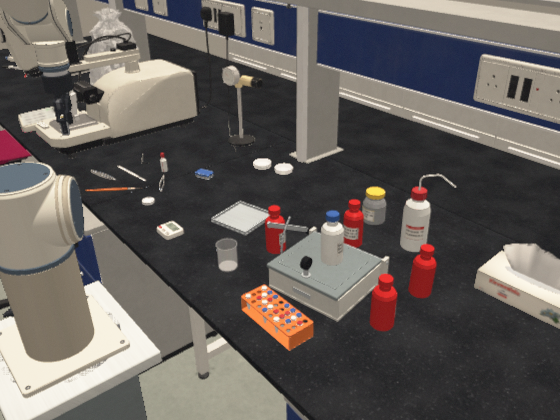

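View pics/top0.png

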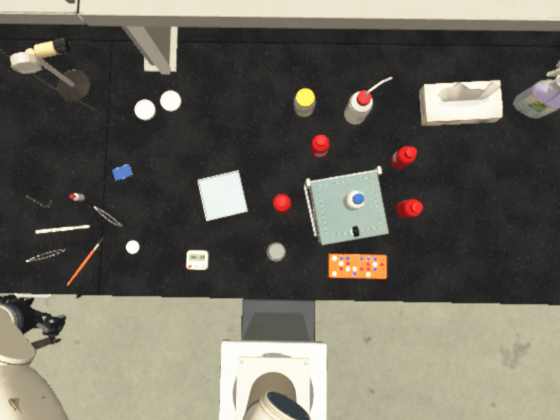

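The blue-capped white bottle is on the lid at scene (332,240) / top (357,200). The red bottles, the jar with the yellow cap and the wash bottle don't fit the description. The tray is at top (222,195) and the pointer at scene (290,228). I'll enlarge this area to confirm and measure.

```bash
python3 - <<'E'
import cv2,numpy as np
a=cv2.imread("pics/scene0.png")[200:330,255:400]; b=cv2.imread("pics/top0.png")[155:255,190:400]
cv2.imwrite("pics/c1.png",cv2.resize(a,None,fx=4.6,fy=4.6,interpolation=cv2.INTER_CUBIC))
cv2.imwrite("pics/c2.png",cv2.resize(b,None,fx=3.8,fy=3.8,interpolation=cv2.INTER_CUBIC))
E
```

```text
(no output)
```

View pics/c1.png

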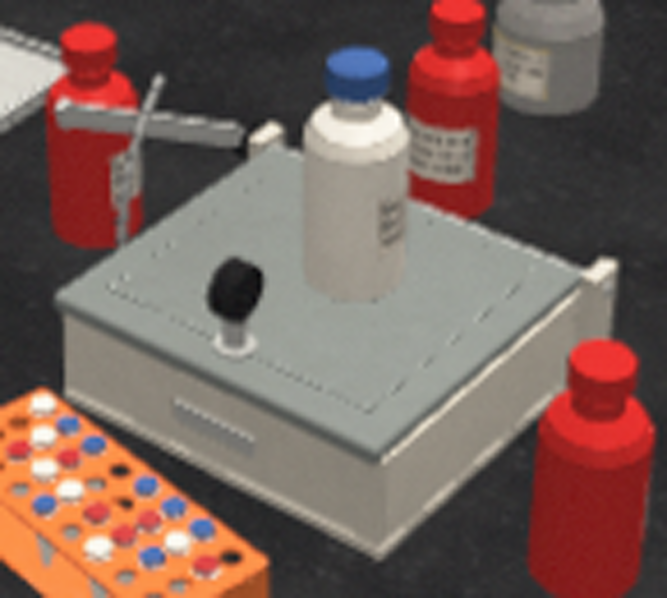

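View pics/c2.png

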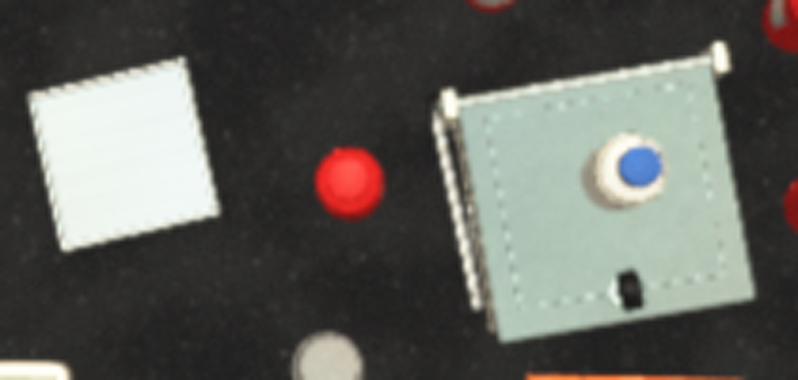

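c1 confirms it: a white bottle with a blue cap stands on the grey lid, with its cap at (357,62) and base at (354,277). The knob is at (236,289) and the pointer tip at about (64,113). Next I'll fit poses to these points.

```bash
cat > h.py <<'E'
import numpy as np,pickle
from scipy.optimize import least_squares
C={n:pickle.load(open(n+".pkl","rb")) for n in("scene","top")}
def proj(n,P):
    s=C[n];T=np.linalg.inv(s["world_from_camera"]);p=np.atleast_2d(P)@T[:3,:3].T+T[:3,3]
    return np.c_[s["fx"]*p[:,0]/p[:,2]+s["cx"],s["fy"]*p[:,1]/p[:,2]+s["cy"]]
def back(n,uv,z):
    s=C[n];T=s["world_from_camera"];d=T[:3,:3]@[(uv[0]-s["cx"])/s["fx"],(uv[1]-s["cy"])/s["fy"],1]
    return T[:3,3]+d*(z-T[2,3])/d[2]
c1=lambda p:np.array(p,float)/4.6+[255,200]
c2=lambda p:np.array(p,float)/3.8+[190,155]
def W(x,y,a,P):
    c,s=np.cos(a),np.sin(a);return np.atleast_2d(P)@np.array([[c,-s,0],[s,c,0],[0,0,1]]).T+[x,y,0]
E
python3 - <<'E'
from h import *
lid=np.array([[-96,100,71],[-96,-100,71],[90,-100,71],[90,100,71],[-75,0,105]])/1e3
o1=c1([[60,302],[380,455],[583,272],[275,150],[236,289]]);o2=c2([[500,340],[754,297],[712,65],[455,105],[629,289]])
def f(q):
    P=W(*q[:3],lid);t=np.array([[.09-.186*np.cos(q[3]),.118,.065+.186*np.sin(q[3])]])
    T=W(*q[:3],t)
    return np.r_[(proj("scene",P)-o1).ravel(),(proj("top",P)-o2).ravel(),(proj("scene",T)-c1([64,113])).ravel(),(proj("top",T)-c2([477,303])).ravel()]
r=least_squares(f,[.45,-.2,.15,.4]);print("chamber",r.x.round(4));print(r.fun.reshape(-1,2).round(1).tolist())
q=r.x;print("knob",W(*q[:3],lid[4:]),"hinge",W(*q[:3],[[.09,0,.065]]))
print("base/tip of pointer at angles (c1 px)")
for a in(.35,.4,.45,.5,.55):
    print(a,((proj("scene",W(*q[:3],[[.09-.186*np.cos(a),.118,.065+.186*np.sin(a)],[.09-.05*np.cos(a),.118,.065+.05*np.sin(a)]]))-[255,200])*4.6).round(0).tolist())
tr=[back("top",p,.012) for p in c2([[30,95],[185,58],[220,213],[63,250]])];print("tray",np.round(tr,3).tolist(),np.mean(tr,0))
print("tray scene",[back("scene",p,.012).round(3) for p in ([212,215],[240,203],[272,213],[243,233])])
print("cap",back("top",c2([641,166]),.197),back("scene",c1([357,60]),.197));print("bottle base",back("scene",c1([354,277]),.071), "body from top shoulder z.155",back("top",c2([627,172]),.155))
for n,p,z in(("beaker",(276,252),.07),("timer",(197,260),.017),("redA",(282,203),.12),("redB",(321,145),.12),("redC",(405,156),.12),("redD",(411,208),.12),("rackL",(329,253),.045),("rackR",(387,279),.045)):print(n,back("top",p,z).round(3))
E
```

```text
chamber [ 0.5611 -0.2169  0.1847  0.5369]
[[-1.3, -2.7], [-0.2, -1.5], [1.3, -0.6], [0.1, -2.4], [0.1, -0.2], [0.4, 0.4], [1.3, 0.3], [0.6, -1.0], [1.3, -0.3], [1.0, 0.7], [-1.5, -1.4], [1.0, 1.9]]
knob [[ 0.48742114 -0.23067936  0.105     ]] hinge [[ 0.64961538 -0.20038042  0.065     ]]
base/tip of pointer at angles (c1 px)
0.35 [[39.0, 172.0], [197.0, 146.0]]
0.4 [[43.0, 154.0], [198.0, 142.0]]
0.45 [[48.0, 137.0], [200.0, 137.0]]
0.5 [[53.0, 119.0], [201.0, 133.0]]
0.55 [[59.0, 102.0], [202.0, 129.0]]
tray [[0.641, 0.244, 0.012], [0.673, 0.119, 0.012], [0.547, 0.087, 0.012], [0.515, 0.213, 0.012]] [0.59409085 0.16593341 0.012     ]
tray scene [array([0.525, 0.223, 0.012]), array([0.629, 0.229, 0.012]), array([0.665, 0.119, 0.012]), array([0.536, 0.084, 0.012])]
cap [ 0.57231903 -0.22092018  0.197     ] [ 0.57135782 -0.22246418  0.197     ]
bottle base [ 0.57182996 -0.22636548  0.071     ] body from top shoulder z.155 [ 0.57212654 -0.21799155  0.155     ]
beaker [ 0.425 -0.003  0.07 ]
timer [0.395 0.238 0.017]
redA [ 0.564 -0.018  0.12 ]
redB [ 0.732 -0.126  0.12 ]
redC [ 0.704 -0.365  0.12 ]
redD [ 0.557 -0.381  0.12 ]
rackL [ 0.425 -0.159  0.045]
rackR [ 0.352 -0.331  0.045]
```

Request:
move_arm:
  moves: "0 0 -0.1 7.16 85;0 0 -0.1 7.16 85;0 0 -0.1 7.16 85;0 0 -0.1 7.16 85;0 0 -0.1 7.16 85;0 0 -0.1 7.16 85;0 0 -0.1 7.16 85;0 0 -0.1 7.16 85;0 0 -0.1 7.16 85;0 0 -0.1 7.16 85;0 0 0 7.16 85;0 0 0 7.16 85"
  grip_force: 40

```text
clock: 1.1
eef_pos: [0.2756, 0.5608, 0.2466]
tcp_rot: [[0.382, 0.924, -0.0], [0.924, -0.382, -0.0], [-0.0, -0.0, -1.0]]
ft_force: [-0.1, -0.0, -0.1]
gripper_width: 0.997
grip_force: 0.0
```

Request:
move_arm:
  moves: "0 0 0 7.16 85;0 0 0 7.16 85;0 0 0 7.16 85;0 0 0 7.16 85;0 0 0 7.16 85;0 0 0 7.16 85;0 0 0 7.16 85;0 0 0 7.16 85"

```text
clock: 1.77
eef_pos: [0.2755, 0.5606, 0.2462]
tcp_rot: [[0.984, 0.178, -0.0], [0.178, -0.984, -0.001], [-0.001, 0.001, -1.0]]
ft_force: [-0.3, 0.9, -0.1]
gripper_width: 0.992
grip_force: 0.0
```

```bash
cat > d.py <<'E'
import sys,numpy as np
from workcell import bot
o=bot.get_obs();p=np.array(o["eef_pos"]);R=np.array(o["tcp_rot"]);t=np.array([float(v) for v in sys.argv[1:4]])
print("t",round(o["clock"],2),"tcp",p.round(4),"yaw tool x",np.degrees(np.arctan2(R[1,0],R[0,0])).round(2),"tilt",R[:,2].round(3),"units",(R.T@(t-p)/.04).round(3),"q",np.round(o["qpos"],2),"F",np.round(o["ft_force"],1),"w",round(o["gripper_width"],3))
E
python3 d.py .572 -.222 .24
```

```text
t 1.77 tcp [0.2755 0.5606 0.2462] yaw tool x 10.28 tilt [-0.    -0.001 -1.   ] units [ 3.804 20.574  0.168] q [1.1  0.38 1.6  0.   1.17 2.49] F [-0.3  0.9 -0.1] w 0.992
```

Request:
move_arm:
  moves: "0.158 0.857 0 0 85;0.158 0.857 0 0 85;0.158 0.857 0 0 85;0.158 0.857 0 0 85;0.158 0.857 0 0 85;0.158 0.857 0 0 85;0.158 0.857 0 0 85;0.158 0.857 0 0 85;0.158 0.857 0 0 85;0.158 0.857 0 0 85;0.158 0.857 0 0 85;0.158 0.857 0 0 85"

```text
clock: 2.77
eef_pos: [0.4261, 0.1689, 0.2466]
tcp_rot: [[0.983, 0.185, -0.0], [0.185, -0.983, -0.0], [-0.0, 0.0, -1.0]]
ft_force: [1.2, 0.2, -0.4]
gripper_width: 0.996
grip_force: 0.0
```

Request:
move_arm:
  moves: "0.158 0.857 0 0 85;0.158 0.857 0 0 85;0.158 0.857 0 0 85;0.158 0.857 0 0 85;0.158 0.857 0 0 85;0.158 0.857 0 0 85;0.158 0.857 0 0 85;0.158 0.857 0 0 85;0.158 0.857 0 0 85;0.158 0.857 0 0 85;0.158 0.857 0 0 85;0 0 0 0 85"

```text
clock: 3.77
eef_pos: [0.5656, -0.1924, 0.2464]
tcp_rot: [[0.983, 0.181, 0.001], [0.181, -0.983, -0.002], [0.001, 0.002, -1.0]]
ft_force: [-1.2, 0.1, 0.6]
gripper_width: 0.991
grip_force: 0.0
```

```bash
python3 d.py .572 -.222 .13
```

```text
t 3.77 tcp [ 0.5656 -0.1924  0.2464] yaw tool x 10.43 tilt [ 0.001 -0.002 -1.   ] units [0.019 0.751 2.912] q [-0.35  0.34  1.66 -0.    1.14  1.04] F [-1.2  0.1  0.6] w 0.991
```

Request:
move_arm:
  moves: "0.02 0.75 0 0 85;0 0 0 0 85;0 0 0.4 0 85;0 0 0.4 0 85;0 0 0.4 0 85;0 0 0.4 0 85;0 0 0.4 0 85;0 0 0.3 0 85;0 0 0.2 0 85;0 0 0.1 0 85;0 0 0.1 0 85;0 0 0.1 0 85"

```text
clock: 4.77
eef_pos: [0.5707, -0.2167, 0.135]
tcp_rot: [[0.983, 0.184, 0.001], [0.184, -0.983, -0.0], [0.001, 0.001, -1.0]]
ft_force: [-0.6, -0.6, -0.1]
gripper_width: 0.997
grip_force: 0.0
```

```bash
python3 d.py .572 -.222 .13; python3 - <<'E'
from workcell import imaging
import cv2,numpy as np
a=imaging.snapshot("scene")["image"][170:330,255:400,::-1];b=imaging.snapshot("top")["image"][130:290,280:440,::-1]
cv2.imwrite("pics/g1.png",cv2.resize(np.hstack([a,b]),None,fx=2.6,fy=2.6,interpolation=cv2.INTER_CUBIC))
E
```

```text
t 4.77 tcp [ 0.5707 -0.2167  0.135 ] yaw tool x 10.63 tilt [ 0.001 -0.    -1.   ] units [0.007 0.137 0.126] q [-0.38  0.49  1.71  0.    0.94  1.  ] F [-0.6 -0.6 -0.1] w 0.997
```

View pics/g1.png

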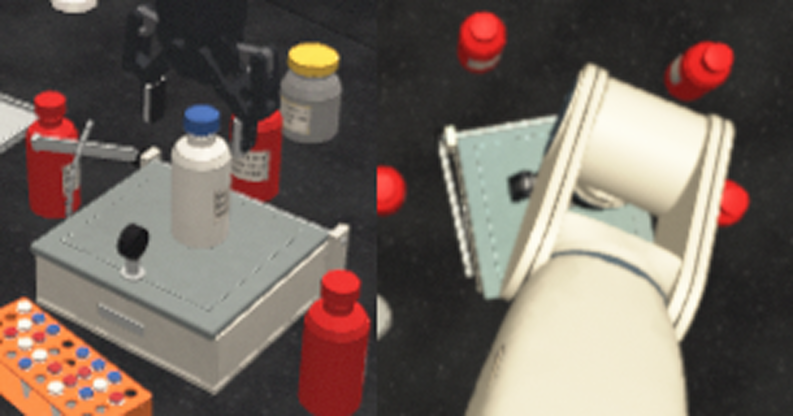

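The fingers straddle the bottle, with tips at (150,120) and (245,150) around the cap at (202,120). A small correction, then I'll close.

Request:
move_arm:
  moves: "0.01 0.12 0.08 0 85;0 0 0.06 0 85;0 0 0 0 75;0 0 0 0 70;0 0 0 0 65;0 0 0 0 60;0 0 0 0 56;0 0 0 0 50;0 0 0 0 45;0 0 0 0 45;0 0 0 0 45;0 0 0 0 45"
  grip_force: 35

```text
clock: 5.87
eef_pos: [0.5717, -0.2208, 0.1297]
tcp_rot: [[0.983, 0.184, 0.001], [0.184, -0.983, 0.0], [0.001, -0.0, -1.0]]
ft_force: [-1.4, 2.2, 4.6]
gripper_width: 0.541
grip_force: 31.6
```

Request:
move_arm:
  moves: "0 0 -0.1 0 45;0 0 -0.1 0 45;0 0 -0.2 0 45;0 0 -0.3 0 45;0 0 -0.3 0 45;0 0 -0.3 0 45;0 0 -0.3 0 45;0 0 -0.3 0 45;0 0 -0.2 0 45;0 0 -0.2 0 45;0 0 -0.2 0 45;0 0 0 0 45"

```text
clock: 6.87
eef_pos: [0.5723, -0.2215, 0.231]
tcp_rot: [[0.983, 0.184, 0.002], [0.184, -0.983, -0.001], [0.002, 0.001, -1.0]]
ft_force: [0.4, 0.3, -1.5]
gripper_width: 0.54
grip_force: 30.2
```

```bash
python3 d.py .594 .166 .225; python3 - <<'E'
from workcell import imaging
import cv2,numpy as np
a=imaging.snapshot("scene")["image"][130:330,235:400,::-1]
cv2.imwrite("pics/g2.png",cv2.resize(a,None,fx=2.9,fy=2.9,interpolation=cv2.INTER_CUBIC))
E
```

```text
t 6.87 tcp [ 0.5723 -0.2215  0.231 ] yaw tool x 10.63 tilt [ 0.002 -0.001 -1.   ] units [ 2.319 -9.421  0.142] q [-0.39  0.38  1.64 -0.    1.12  1.  ] F [ 0.4  0.3 -1.5] w 0.54
```

View pics/g2.png

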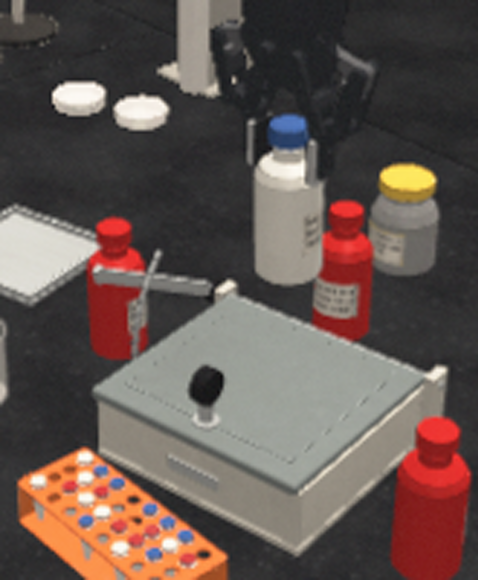

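The bottle hangs upright between the fingers at (288,200), and the lid stayed shut. Now I'll carry it to the tray.

Request:
move_arm:
  moves: "0.05 -0.2 0 0 45;0.1 -0.4 0 0 45;0.1 -0.4 0 0 45;0.1 -0.4 0 0 45;0.1 -0.4 0 0 45;0.1 -0.4 0 0 45;0.1 -0.4 0 0 45;0.1 -0.4 0 0 45;0.1 -0.4 0 0 45;0.1 -0.4 0 0 45;0.1 -0.4 0 0 45;0.1 -0.4 0 0 45"

```text
clock: 7.92
eef_pos: [0.582, -0.0304, 0.2282]
tcp_rot: [[0.983, 0.185, -0.002], [0.185, -0.983, 0.0], [-0.002, -0.001, -1.0]]
ft_force: [-0.1, 1.1, -2.6]
gripper_width: 0.535
grip_force: 30.2
```

Request:
move_arm:
  moves: "0.1 -0.4 0 0 45;0.1 -0.4 0 0 45;0.1 -0.4 0 0 45;0.1 -0.4 0 0 45;0.1 -0.4 0 0 45;0.1 -0.4 0 0 45;0.1 -0.4 0 0 45;0.1 -0.4 0 0 45;0.1 -0.4 0 0 45;0.1 -0.4 0 0 45;0.1 -0.4 0 0 45;0.07 -0.4 0 0 45"

```text
clock: 8.92
eef_pos: [0.5926, 0.1668, 0.2281]
tcp_rot: [[0.983, 0.185, -0.002], [0.185, -0.983, -0.0], [-0.002, -0.0, -1.0]]
ft_force: [-0.3, 0.2, -2.1]
gripper_width: 0.542
grip_force: 30.2
```

```bash
python3 d.py .592 .166 .075
```

```text
t 8.92 tcp [0.5926 0.1668 0.2281] yaw tool x 10.64 tilt [-0.002 -0.    -1.   ] units [-0.012  0.016  3.827] q [0.25 0.39 1.63 0.   1.12 1.64] F [-0.3  0.2 -2.1] w 0.542
```

Request:
move_arm:
  moves: "0 0 0.2 0 45;0 0 0.4 0 45;0 0 0.4 0 45;0 0 0.4 0 45;0 0 0.4 0 45;0 0 0.4 0 45;0 0 0.4 0 45;0 0 0.4 0 45;0 0 0.4 0 45;0 0 0.2 0 45;0 0 0.2 0 45;0 0 0 0 45"

```text
clock: 9.92
eef_pos: [0.5921, 0.1651, 0.0753]
tcp_rot: [[0.983, 0.184, -0.003], [0.184, -0.983, -0.001], [-0.003, 0.0, -1.0]]
ft_force: [0.3, -1.0, -2.4]
gripper_width: 0.538
grip_force: 29.0
```

Request:
move_arm:
  moves: "0 0 0.05 0 45;0 0 0.05 0 45;0 0 0.05 0 45;0 0 0.05 0 45;0 0 0 0 45"

```text
clock: 10.33
eef_pos: [0.5934, 0.1655, 0.0692]
tcp_rot: [[0.983, 0.184, 0.0], [0.184, -0.983, 0.0], [0.0, 0.0, -1.0]]
ft_force: [-0.6, 0.1, -1.8]
gripper_width: 0.533
grip_force: 28.9
```

Request:
move_arm:
  moves: "0 0 0.05 0 45;0 0 0 0 45;0 0 0.05 0 45;0 0 0 0 45"

```text
clock: 10.67
eef_pos: [0.5932, 0.1654, 0.0649]
tcp_rot: [[0.983, 0.184, -0.0], [0.184, -0.983, -0.0], [-0.0, 0.0, -1.0]]
ft_force: [0.2, -1.2, -2.3]
gripper_width: 0.537
grip_force: 28.9
```

Request:
move_arm:
  moves: "0 0 0.05 0 45;0 0 0 0 45"

```text
clock: 10.83
eef_pos: [0.5941, 0.1657, 0.0636]
tcp_rot: [[0.983, 0.184, 0.001], [0.184, -0.983, 0.0], [0.001, -0.0, -1.0]]
ft_force: [-0.2, 0.3, 2.0]
gripper_width: 0.538
grip_force: 30.0
```

Contact with the tray felt, so I'll release.

Request:
move_arm:
  moves: "0 0 0.02 0 48;0 0 0 0 52;0 0 0 0 58;0 0 0 0 66;0 0 0 0 75;0 0 0 0 85;0 0 0 0 85;0 0 -0.2 0 85;0 0 -0.4 0 85;0 0 -0.6 0 85;0 0 -0.8 0 85;0 0 -0.8 0 85"

```text
clock: 11.83
eef_pos: [0.5927, 0.1653, 0.1754]
tcp_rot: [[0.983, 0.184, -0.001], [0.184, -0.983, -0.0], [-0.002, 0.0, -1.0]]
ft_force: [0.2, 0.1, 0.6]
gripper_width: 0.998
grip_force: 0.0
```

Request:
move_arm:
  moves: "0 0 -0.8 0 85;0 0 -0.6 0 85;0 0 -0.3 0 85;0 0 0 0 85"

```text
clock: 12.17
eef_pos: [0.5951, 0.1659, 0.2459]
tcp_rot: [[0.983, 0.184, 0.006], [0.184, -0.983, 0.001], [0.006, -0.0, -1.0]]
ft_force: [-0.4, 0.3, -1.0]
gripper_width: 0.996
grip_force: 0.0
```

```bash
python3 d.py .4874 -.2307 .235; python3 - <<'E'
from workcell import imaging
import cv2,numpy as np
a=imaging.snapshot("scene")["image"][130:330,190:400,::-1]
cv2.imwrite("pics/g3.png",cv2.resize(a,None,fx=2.9,fy=2.9,interpolation=cv2.INTER_CUBIC))
E
```

```text
t 12.17 tcp [0.5951 0.1659 0.2459] yaw tool x 10.63 tilt [ 0.006  0.001 -1.   ] units [-4.476  9.249  0.243] q [ 0.25  0.37  1.62 -0.    1.15  1.64] F [-0.4  0.3 -1. ] w 0.996
```

View pics/g3.png

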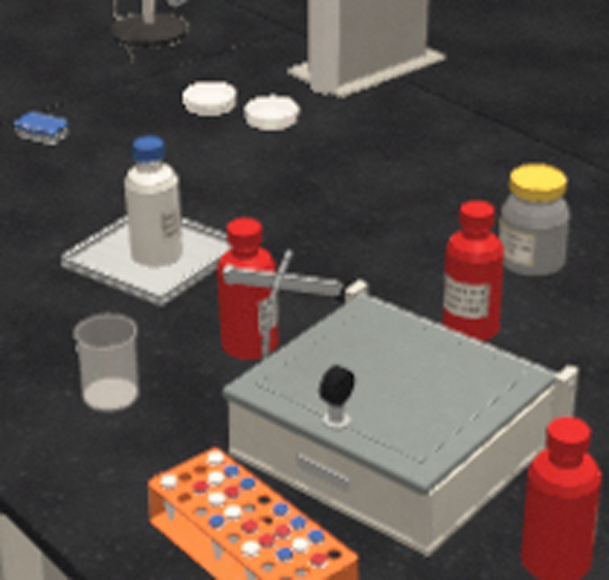

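The bottle stands upright on the tray at (155,215), the lid is shut and the bystanders haven't moved. Now I'll go to the knob.

Request:
move_arm:
  moves: "-0.187 0.385 0 0 60;-0.187 0.385 0 0 45;-0.187 0.385 0 0 45;-0.187 0.385 0 0 45;-0.187 0.385 0 0 45;-0.187 0.385 0 0 45;-0.187 0.385 0 0 45;-0.187 0.385 0 0 45;-0.187 0.385 0 0 45;-0.187 0.385 0 0 45;-0.187 0.385 0 0 45;-0.187 0.385 0 0 45"

```text
clock: 13.22
eef_pos: [0.537, -0.034, 0.2398]
tcp_rot: [[0.983, 0.184, -0.005], [0.184, -0.983, 0.0], [-0.004, -0.001, -1.0]]
ft_force: [-0.9, -0.2, 0.1]
gripper_width: 0.523
grip_force: 0.0
```

Request:
move_arm:
  moves: "-0.187 0.385 0 0 45;-0.187 0.385 0 0 45;-0.187 0.385 0 0 45;-0.187 0.385 0 0 45;-0.187 0.385 0 0 45;-0.187 0.385 0 0 45;-0.187 0.385 0 0 45;-0.187 0.385 0 0 45;-0.187 0.385 0 0 45;-0.187 0.385 0 0 45;-0.187 0.385 0 0 45;-0.187 0.385 0 0 45"

```text
clock: 14.22
eef_pos: [0.4828, -0.2315, 0.2398]
tcp_rot: [[0.983, 0.184, -0.004], [0.184, -0.983, 0.002], [-0.004, -0.003, -1.0]]
ft_force: [-0.2, 1.0, -0.8]
gripper_width: 0.53
grip_force: 0.0
```

Request:
move_arm:
  moves: "0 0 0.4 0 45;0 0 0.5 0 45;0 0 0.5 0 45;0 0 0.5 0 45;0 0 0.4 0 45;0 0 0.2 0 45;0 0 0 0 45"

```text
clock: 14.8
eef_pos: [0.4823, -0.23, 0.139]
tcp_rot: [[0.983, 0.184, -0.006], [0.184, -0.983, 0.003], [-0.006, -0.004, -1.0]]
ft_force: [-0.8, -0.4, 0.6]
gripper_width: 0.526
grip_force: 0.0
```

```bash
python3 d.py .4874 -.2307 .087; python3 - <<'E'
from workcell import imaging
import cv2,numpy as np
a=imaging.snapshot("scene")["image"][190:310,250:400,::-1]
cv2.imwrite("pics/k1.png",cv2.resize(a,None,fx=4,fy=4,interpolation=cv2.INTER_CUBIC))
E
```

```text
t 14.8 tcp [ 0.4823 -0.23    0.139 ] yaw tool x 10.61 tilt [-0.006  0.003 -1.   ] units [0.13  0.046 1.299] q [-0.47  0.39  1.88 -0.    0.89  0.92] F [-0.8 -0.4  0.6] w 0.526
```

View pics/k1.png

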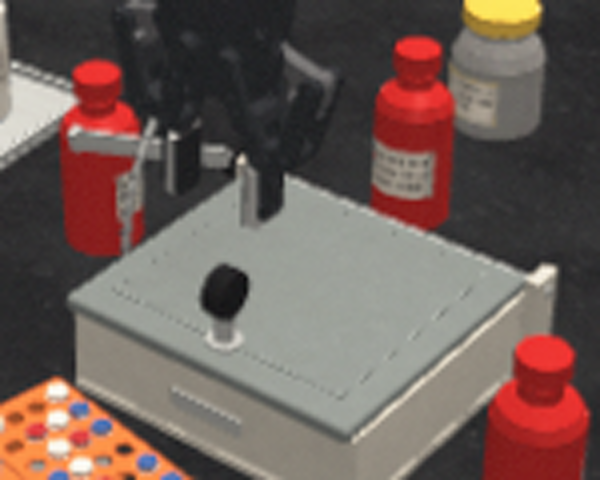

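The finger tips, at (180,190) and (258,222), straddle the knob at (225,292) from above. I'll descend and pinch.

Request:
move_arm:
  moves: "0.1 0.04 0.2 0 45;0 0 0.3 0 45;0 0 0.3 0 45;0 0 0.3 0 45;0 0 0.15 0 45;0 0 0.05 0 30;0 0 0 0 20;0 0 0 0 10;0 0 0 0 5;0 0 0 0 5;0 0 0 0 5;0 0 0 0 5"
  grip_force: 40

```text
clock: 15.85
eef_pos: [0.4881, -0.228, 0.09]
tcp_rot: [[0.983, 0.183, -0.003], [0.183, -0.983, 0.006], [-0.002, -0.006, -1.0]]
ft_force: [1.0, 16.3, 1.0]
gripper_width: 0.138
grip_force: 39.2
```

Request:
move_arm:
  moves: "0 0 0 0 5;0 0 0 0 5"
  grip_force: 70

```text
clock: 16.02
eef_pos: [0.4881, -0.228, 0.0901]
tcp_rot: [[0.983, 0.183, -0.003], [0.183, -0.983, 0.006], [-0.002, -0.006, -1.0]]
ft_force: [1.4, 17.1, 1.8]
gripper_width: 0.127
grip_force: 68.4
```

```bash
python3 d.py .4874 -.2307 .087; python3 - <<'E'
import numpy as np
# lid path of knob in chamber x,z  (tool x=chamber x, tool z=-z), 12 rows to 0.53
r=np.hypot(.165,.04);a0=np.arctan2(.04,.165)
a=np.linspace(0,.53,25)
x=-r*np.cos(a0+a);z=r*np.sin(a0+a)
print(np.c_[a[1:],np.diff(x)/.04,-np.diff(z)/.04].round(3))
E
```

```text
t 16.02 tcp [ 0.4881 -0.228   0.0901] yaw tool x 10.56 tilt [-0.003  0.006 -1.   ] units [-0.028  0.063  0.077] q [-0.46  0.47  1.89  0.01  0.79  0.92] F [ 1.4 17.1  1.8] w 0.127
[[ 0.022  0.023 -0.091]
 [ 0.044  0.025 -0.09 ]
 [ 0.066  0.027 -0.09 ]
 [ 0.088  0.029 -0.089]
 [ 0.11   0.031 -0.088]
 [ 0.132  0.033 -0.088]
 [ 0.155  0.035 -0.087]
 [ 0.177  0.037 -0.086]
 [ 0.199  0.039 -0.085]
 [ 0.221  0.041 -0.084]
 [ 0.243  0.042 -0.084]
 [ 0.265  0.044 -0.083]
 [ 0.287  0.046 -0.082]
 [ 0.309  0.048 -0.081]
 [ 0.331  0.05  -0.08 ]
 [ 0.353  0.051 -0.078]
 [ 0.375  0.053 -0.077]
 [ 0.398  0.055 -0.076]
 [ 0.42   0.056 -0.075]
 [ 0.442  0.058 -0.074]
 [ 0.464  0.06  -0.072]
 [ 0.486  0.061 -0.071]
 [ 0.508  0.063 -0.07 ]
 [ 0.53   0.064 -0.068]]
```

Pinched, with 17 N of side load because the commanded y is off. I'll ease that while lifting along the arc.

Request:
move_arm:
  moves: "0 -0.04 0 0 5;0 -0.04 0 0 5;0.023 0 -0.091 0 5;0.025 0 -0.09 0 5;0.027 0 -0.09 0 5;0.029 0 -0.089 0 5;0.031 0 -0.088 0 5;0.033 0 -0.088 0 5;0.035 0 -0.087 0 5;0.037 0 -0.086 0 5;0.039 0 -0.085 0 5;0.041 0 -0.084 0 5"

```text
clock: 17.02
eef_pos: [0.5036, -0.225, 0.1254]
tcp_rot: [[0.983, 0.183, 0.004], [0.183, -0.983, 0.002], [0.004, -0.001, -1.0]]
ft_force: [12.6, 9.5, -16.5]
gripper_width: 0.122
grip_force: 68.2
```

```bash
python3 d.py .4874 -.2307 .087
```

```text
t 17.02 tcp [ 0.5036 -0.225   0.1254] yaw tool x 10.57 tilt [ 0.004  0.002 -1.   ] units [-0.428  0.067  0.957] q [-0.44  0.43  1.85  0.    0.86  0.94] F [ 12.6   9.5 -16.5] w 0.122
```

Request:
move_arm:
  moves: "0.09 -0.05 -0.06 0 5;0.06 0 -0.083 0 5;0.046 0 -0.082 0 5;0.048 0 -0.081 0 5;0.05 0 -0.08 0 5;0.051 0 -0.078 0 5;0.053 0 -0.077 0 5;0.055 0 -0.076 0 5;0.056 0 -0.075 0 5;0.058 0 -0.074 0 5;0.06 0 -0.072 0 5;0 0 0 0 5"

```text
clock: 18.02
eef_pos: [0.5292, -0.2199, 0.1589]
tcp_rot: [[0.983, 0.184, 0.007], [0.184, -0.983, -0.001], [0.006, 0.002, -1.0]]
ft_force: [15.1, -1.2, -24.1]
gripper_width: 0.111
grip_force: 68.1
```

```bash
python3 d.py .4874 -.2307 .087; python3 - <<'E'
from workcell import imaging
import cv2,numpy as np,pickle
s=imaging.snapshot("scene");pickle.dump(s,open("end.pkl","wb"))
a=s["image"][170:320,240:400,::-1]
cv2.imwrite("pics/k2.png",cv2.resize(a,None,fx=4,fy=4,interpolation=cv2.INTER_CUBIC))
E
```

```text
t 18.02 tcp [ 0.5292 -0.2199  0.1589] yaw tool x 10.58 tilt [ 0.007 -0.001 -1.   ] units [-1.087  0.07   1.79 ] q [-0.42  0.41  1.79  0.    0.94  0.97] F [ 15.1  -1.2 -24.1] w 0.111
```

View pics/k2.png

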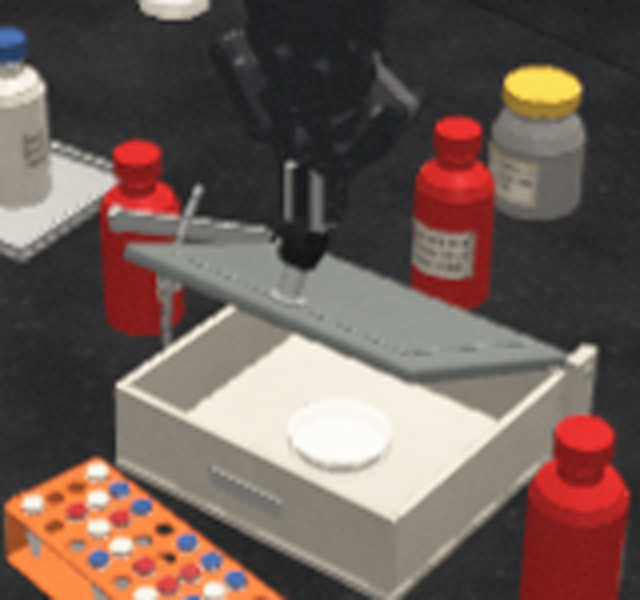

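The knob is held and the lid is open, with its front-left corner at (126,250), front-right corner at (415,372) and the pointer tip at about (112,217). Next I'll measure the lid angle against the pointer angle.

```bash
python3 - <<'E'
from h import *
q=[.5611,-.2169,.1847]
L=lambda a,y,d,h:W(*q,[[.09-d*np.cos(a)+h*np.sin(a),y,.065+d*np.sin(a)+h*np.cos(a)]])
off=np.array([0,1.6])
k2=lambda p:np.array(p,float)/4+[240,170]
px=lambda P:((proj("scene",P)+off-[240,170])*4).round(0)[0].tolist()
for a in(.42,.45,.48,.51,.54,.57):
    print(a,"FL",px(L(a,.1,.186,.006)),"FR",px(L(a,-.1,.186,.006)),"tip top/bot",px(L(a,.121,.186,.006)),px(L(a,.121,.186,-.006)),"pbase top",px(L(a,.115,.04,.006)),"stem",px(L(a,0,.165,.006)))
E
```

```text
0.42 FL [125.0, 255.0] FR [416.0, 384.0] tip top/bot [98.0, 243.0] [92.0, 263.0] pbase top [248.0, 240.0] stem [285.0, 315.0]
0.45 FL [128.0, 246.0] FR [419.0, 374.0] tip top/bot [100.0, 234.0] [95.0, 254.0] pbase top [249.0, 238.0] stem [287.0, 306.0]
0.48 FL [131.0, 237.0] FR [423.0, 364.0] tip top/bot [103.0, 225.0] [97.0, 244.0] pbase top [250.0, 237.0] stem [290.0, 298.0]
0.51 FL [134.0, 228.0] FR [426.0, 354.0] tip top/bot [106.0, 216.0] [100.0, 235.0] pbase top [250.0, 235.0] stem [293.0, 289.0]
0.54 FL [137.0, 218.0] FR [430.0, 344.0] tip top/bot [109.0, 206.0] [103.0, 226.0] pbase top [251.0, 233.0] stem [296.0, 281.0]
0.57 FL [140.0, 209.0] FR [434.0, 334.0] tip top/bot [113.0, 197.0] [106.0, 217.0] pbase top [252.0, 231.0] stem [299.0, 273.0]
```

Request:
move_arm:
  moves: "0.06 0 -0.03 0 5;0.06 0 -0.05 0 5;0.06 0 -0.05 0 5;0.06 0 -0.05 0 5;0.05 0 -0.04 0 5;0 0 0 0 5;0 0 0 0 5;0 0 0 0 5"

```text
clock: 18.73
eef_pos: [0.5381, -0.2181, 0.167]
tcp_rot: [[0.983, 0.185, 0.002], [0.185, -0.983, -0.001], [0.002, 0.001, -1.0]]
ft_force: [9.4, -3.6, -18.2]
gripper_width: 0.103
grip_force: 68.2
```

```bash
python3 d.py .5292 -.2199 .1589; python3 - <<'E'
from workcell import imaging
import cv2,numpy as np,pickle
s=imaging.snapshot("scene");pickle.dump(s,open("end.pkl","wb"))
a=s["image"][170:320,240:400,::-1]
cv2.imwrite("pics/k3.png",cv2.resize(a,None,fx=4,fy=4,interpolation=cv2.INTER_CUBIC))
E
```

```text
t 18.73 tcp [ 0.5381 -0.2181  0.167 ] yaw tool x 10.65 tilt [ 0.002 -0.001 -1.   ] units [-0.226  0.002  0.203] q [-0.41  0.41  1.76 -0.    0.97  0.98] F [  9.4  -3.6 -18.2] w 0.103
```

View pics/k3.png

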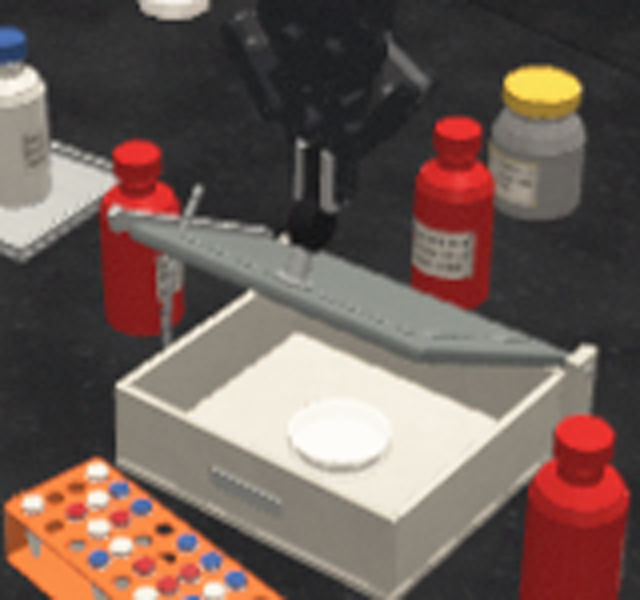

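The lid's front-right corner is at (421,349), which gives about 0.52–0.53 against the pointer's 0.537, and the two now look parallel. I'll hold briefly to check that it's stable, then hand in.

Request:
move_arm:
  moves: "0.02 0 -0.01 0 5;0 0 0 0 5;0 0 0 0 5;0 0 0 0 5;0 0 0 0 5;0 0 0 0 5;0 0 0 0 5;0 0 0 0 5;0 0 0 0 5;0 0 0 0 5;0 0 0 0 5;0 0 0 0 5"

```text
clock: 19.78
eef_pos: [0.5385, -0.218, 0.1675]
tcp_rot: [[0.983, 0.185, 0.001], [0.185, -0.983, -0.001], [0.001, 0.001, -1.0]]
ft_force: [7.7, -3.7, -17.2]
gripper_width: 0.104
grip_force: 68.3
```

```bash
python3 d.py .5381 -.2181 .167; python3 - <<'E'
from workcell import imaging
import numpy as np,pickle
a=pickle.load(open("end.pkl","rb"))["image"][170:320,240:400].astype(int);b=imaging.snapshot("scene")["image"][170:320,240:400].astype(int)
d=abs(a-b).sum(2);print((d>60).sum(),d.max())
E
```

```text
t 19.78 tcp [ 0.5385 -0.218   0.1675] yaw tool x 10.65 tilt [ 0.001 -0.001 -1.   ] units [-0.011 -0.     0.011] q [-0.4   0.41  1.76 -0.    0.97  0.98] F [  7.7  -3.7 -17.2] w 0.104
26 103
```

Steady, so I'm handing in.

```bash
python3 -c "
from workcell import bot
print(bot.hand_in())"
```

```text
the job is handed in; nothing more can be done
None
```

I handed the job in with the bottle upright on the drip tray and the lid held steady at about 0.53 rad, against about 0.54 rad for the pointer. Both angles are measured from camera images, and the hand-in gave no verdict.

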